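# Click the telescopic stand leg into its hole

### The arm

A 6-joint arm with a two-finger parallel gripper is mounted at the origin on the work surface. World frame = base frame: x ahead of the robot, y to its left, z up, the work surface at z = 0. Lengths are in m, angles in rad, forces in N, time in s.
With the tool pointing down it reaches from about 0.275 to 0.85 m from the base axis. Payload 5.2 kg.
Tool frame: the origin (TCP) lies midway between the tips of the shut fingers; the grasp point (between the pads) lies 19 mm behind it; z points along the fingers, y is the line along which they close (so a half turn about z gives the same grasp; the last joint's range is limited). The gripper opens to 85 mm and grips with 20 to 120 N. Pads are 22 mm wide; open, the fingers measure 114 mm over their backs; the gripper's body (76 mm by 85 mm) begins 54 mm behind the grasp point. The pads swing forward as they close: fully open they stand 13 mm farther back than shut.
Start: joints at [-1.505, 0.259, 1.535, -0, 1.348, -0.203], TCP at [0.146, -0.53, 0.231] pointing down, gripper open.
Joint ranges: [-3.14, 3.14], [-0.91, 2.08], [0.19, 2.58], [-1.22, 4.36], [0.22, 2.71], [-3.12, 3.12]. Speed limits (rad/s): [2.57, 2.57, 3.14, 3.14, 3.14, 3.14].

### API

Orientations are given as a 3x3 rotation matrix whose columns are the frame's x, y, z axes.
In Python, from bench import env gives the robot as it stands.
- The arm moves only by the shell command python3 -m creep 'ROWS' [FORCE]. ROWS is a JSON object of lists of equal length, an entry for each row: "jaw": the finger opening in mm, from 0 to 85.4; "linear": the shift along the tool's x, y, z in units of 60 mm (1.0 is 60 mm), a list of three; "spin": the turn about the tool's z in degrees. In form: {"jaw": [jaw, ...], "linear": [[tx, ty, tz], ...], "spin": [spin, ...]}. A call has 1 to 5 rows; each row shifts and turns the commanded pose from where the row before left it, along the tool's axes as they then stand; what a row does not reach is not made up. A row lasts 1/8 s, in which the tool goes at most 62.5 mm and 10.7 degrees, less where a joint would pass 70% of its speed; a pose out of reach is approached as far as the arm can. A call is refused whole if a number of a shift passes 1 or a number of a turn 10.7, either way. A call with a gripper value outside its range is refused whole. The fingers move at their own pace and stop on an object; FORCE is the grip in N (left out, the last holds). Time passes only in rows, so rows that do not move let the fingers close. It gives the time, the measured TCP pose, the force, the opening and the grip force at its end, in the units of the state.
- env.sense(): the state, without advancing time (a new reading comes with each control period).
- env.camera(name): name is "side" or "top"; returns (picture, depth): 420x560x3 uint8, red, green, blue; 420x560 float32, m along the optical axis (not along the pixel's ray), 0 where there is no reading.
- env.camera_info(name): a dict with "mtx" (3x3 intrinsics, pixels), "eye" and "orientation" of the camera in the world. Camera axes: x right, y up, looking along -z (the intrinsics and any distortion apply to the point x, -y, -z); pixel columns grow to the right and rows downward; lengths in m; the calibration is good to about 2 mm. A picture is of the moment at which its call begins. camera_info takes no time and is no camera call.
- env.job_done(): hands the job in; it is judged then, once.
The state is a dict: "t": time; "q": joint angles; "qvel": joint speeds; "effort": joint torques, N m; "eef_pos": TCP position; "eef_rot": TCP orientation; "ft_force": force on the tool from outside, world axes, zero at the start; "wrist_torque": the same for the moment, N m; "gripper_width": finger opening in m; "finger_force": force on a finger pad.
Only numpy, scipy, OpenCV 4.12 (cv2) and the standard library are available. Lean on these libraries where they do the work, as an engineer would, in place of code of your own. Each camera call takes 0.05 s, during which the arm holds its last target. There are 200 camera calls.

### The job

Pick up the loose square inner leg of the gauge stand by its waist, lay it button upwards in the open mouth of the outer leg on the bench plate and slide it in under the steel strip until its sprung button pops up through the hole in the strip. Feel for the click: slide it gently, do not ram or force the button against the edge of the hole. Let go and leave everything else on the bench where it is.

Things in the scene. Friction and masses are not known exactly. Their poses are not given: they have to be found in the camera images.
- inner: loose inner leg lying on the bench, button up: aluminium square tube 24 mm wide and high, 280 long, flat underside, about 0.3 kg (varies), centre of mass near x=+45. Origin on its underside below the middle of the grip waist; x points along the tube to the nose, z up. Nose at x=+242 (its last 6 mm 20 x 20), tail at x=-38
- inner_waist (a point): middle of the inner leg's black grip waist (24 mm wide and high; this point 12 above the underside), free for fingers 15 mm to either side along the leg; it lies between the rubber foot at the tail (38 wide, 34 high, 23 long) and a black collar (38 wide, 30 high, 10 long)
- button (a joint): sprung steel button on top of the inner leg, diameter 10 mm, domed, on the centre line 30 behind the nose. 0 = fully out, 11 mm above the leg's top; grows as it is pressed in, to 0.0105 m. Spring 1.1 N out, 2.9 N in. Under the strip it reads about 0.0085, popped through the hole about 0
- outer: fixed outer leg: aluminium square channel on a dark steel plate (240 x 110 x 10 mm). Origin at bench level on the centre line at the mouth; x points into the channel, the way the inner leg slides, z up. Channel floor at z=30, from x=-30 (a 37 wide ledge before the mouth) to x=210. Forces over 22 N between the legs damage it
- outer_mouth (a point): centre of the mouth, x=0, z=42 of the outer leg. Side walls x=0 to 210 mm, 27 apart inside, 37 over all, tops at z=56.5. From x=0 to 48 the channel is open above, with walls flaring out to z=67, 50 apart, so the inner leg can be laid in level from above, its nose coming down at x=20 to 50; then slide it on along x
- outer_end (a point): far end of the channel, x=210, z=42 mm of the outer leg. A 42 wide, 4 thick steel strip closes the top (underside z=56.5). Its front, bent up 30 degrees to z=71, is a ramp that presses the button in (2 to 5 N push). Its one hole (13 along, 16 across) lies 68 past the ramp's free end, at x=120 to 160: not measured, must be felt. There the leg locks, 3 mm play
- gauge: bystander: round steel pressure gauge lying face up, diameter 72, 29 high, with a brass stem; origin under its centre (mm), to be left alone
- spanner: bystander: steel spanner 160 long lying flat (mm), to be left alone
- tape: bystander: brown roll of tape lying flat, diameter 72, 20 high (mm), to be left alone
- bottle: bystander: amber bottle with a black cap, diameter 68, 150 high (mm), to be left alone
- fitting: bystander: small brass hose fitting standing upright, diameter 32, 40 high (mm), to be left alone
- pot: bystander: open white plastic bowl, diameter 80, 60 high (mm), to be left alone
- screwdriver: bystander: screwdriver 180 long lying flat (mm), to be left alone

How it is judged:
By the outcome, as a careful person would: the job done as asked, in the order asked, and still so for the second after the job is handed in, with the robot touching nothing.
It also fails if it takes over 45 s, if anything falls off the work surface, if the arm or the gripper's body presses on something with over 40 N, if the wrist force passes 120 N, or if a joint passes its speed limit or range.

## Working session

There is one attempt and no reset: what is moved stays moved. The work goes in short steps, Python scripts to look and compute and a shell command to move; the robot and the scene stay as the last step left them, time stands still between calls to the robot, and variables do not carry over. Pictures are saved under pics/ and viewed, at most 10 in all, crops included, and the job is handed in when it is done.

```bash
ls; mkdir -p pics
python3 - <<'E'
from bench import env
import cv2,numpy as np
s=env.sense();print(s)
for n in("top","side"):
    p,d=env.camera(n);cv2.imwrite(f"pics/{n}0.png",p[:,:,::-1]);np.savez(f"pics/{n}0.npz",p=p,d=d);print(n,env.camera_info(n))
E
```

```text
pics
{'t': 0.0, 'q': array([-1.50480757e+00,  2.59407125e-01,  1.53608493e+00, -5.33524793e-07,
        1.34798349e+00, -2.02787886e-01]), 'qvel': array([-1.40522936e-03,  7.94491354e-06,  4.80453303e-04,  3.02439898e-03,
       -4.46055029e-04,  7.42629464e-04]), 'effort': array([ 2.97242996e-04, -4.46032584e+01, -2.90579474e+01, -2.52309310e-04,
        1.13096993e-02,  1.87115006e-06]), 'eef_pos': array([ 0.14604747, -0.52971368,  0.23043943]), 'eef_rot': array([[ 9.64096475e-01,  2.65552201e-01, -1.24678655e-04],
       [ 2.65551960e-01, -9.64094719e-01,  1.87875818e-03],
       [ 3.78706338e-04, -1.84441280e-03, -9.99998227e-01]]), 'ft_force': array([-0.42890575, -0.22819215,  0.97944791]), 'wrist_torque': array([ 0.01398538,  0.01461728, -0.00395857]), 'finger_force': 0.0, 'gripper_width': 0.08520241714629896}
top {'mtx': array([[421.52017678,   0.        , 281.26639496],
       [  0.        , 421.52017678, 198.56405099],
       [  0.        ,   0.        ,   1.        ]]), 'eye': array([0.4378282 , 0.03058044, 1.02386774]), 'orientation': array([[-0.00916941,  0.99020845, -0.13929515],
       [-0.99989892, -0.00756574,  0.01203788],
       [ 0.01086614,  0.13939145,  0.99017774]])}
side {'mtx': array([[500.47752681,   0.        , 280.36669915],
       [  0.        , 500.47752681, 204.74615762],
       [  0.        ,   0.        ,   1.        ]]), 'eye': array([ 0.40318123, -1.02125129,  0.76946872]), 'orientation': array([[ 0.99079571,  0.06352776, -0.11953279],
       [-0.13454949,  0.55900446, -0.81817507],
       [ 0.01484254,  0.82672743,  0.56240685]])}
```

View pics/top0.png

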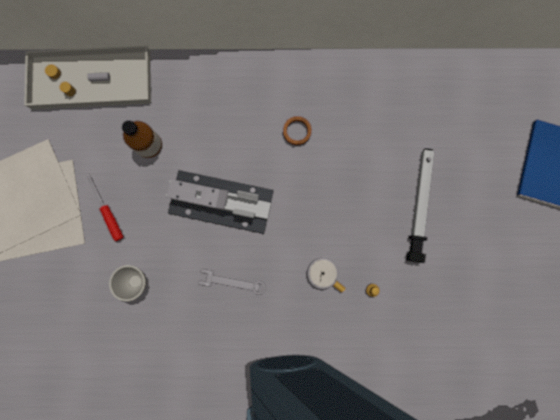

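View pics/side0.png

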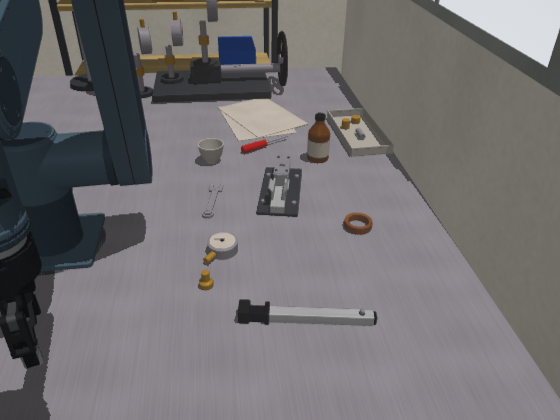

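The top view shows the inner leg at about (420,205), with its nose up at (428,152) and its black tail at (416,250). The outer leg's plate is at (220,200), with its mouth on the right at about (265,208) and the strip to the left. The side view agrees: button at (362,312), waist near (258,312).

```bash
cat > h.py <<'E'
import numpy as np,cv2
from bench import env
def ray(n,uv):
    c=env.camera_info(n);uv=np.atleast_2d(uv).astype(float)
    d=np.c_[uv,np.ones(len(uv))]@np.linalg.inv(c["mtx"]).T*[1,-1,-1]
    return c["eye"],d@c["orientation"].T
def onz(n,uv,z):
    e,d=ray(n,uv);return e+d*((z-e[2])/d[:,2])[:,None]
def cloud(n,D):
    v,u=np.mgrid[:D.shape[0],:D.shape[1]];e,d=ray(n,np.c_[u.ravel(),v.ravel()])
    return (e+d*D.ravel()[:,None]).reshape(*D.shape,3)
def line(P):
    P=P[:,:2];c=P.mean(0);w,v=np.linalg.eigh(np.cov((P-c).T));return c,v[:,1]
E
python3 - <<'E'
from h import *
for n in("top","side"):
    f=np.load(f"pics/{n}0.npz");p,D=f["p"],f["d"];C=cloud(n,D);X,Y,Z=C[...,0],C[...,1],C[...,2]
    print(n,"bench z",np.median(Z[(abs(Y+.15)<.03)&(abs(X-.55)<.05)]))
    # inner
    R=(X>.25)&(X<.62)&(Y<-.24)&(Y>-.40)&(D>0)
    m=R&(Z>.010)
    P=C[m];c,a=line(C[R&(abs(Z-.024)<.004)]);a=a*np.sign(a[0]);nn=np.array([-a[1],a[0]])
    s=(P[:,:2]-c)@a;t=(P[:,:2]-c)@nn
    print("inner c",c,"ang",np.degrees(np.arctan2(a[1],a[0])),"s",s.min(),s.max())
    for q in np.arange(-.18,.18,.01):
        k=abs(s-q)<.005
        if k.any():print("%.3f t %.4f %.4f z %.4f n%d"%(q,t[k].min(),t[k].max(),np.median(P[k,2]),k.sum()))
    # outer
    R=(X>.3)&(X<.58)&(Y<.32)&(Y>0.0)&(D>0)
    m=R&(abs(Z-.010)<.004)&(p.max(2)<75)
    q=np.argwhere(m)[:,::-1].astype(np.float32)
    mm=cv2.morphologyEx(m.astype(np.uint8),cv2.MORPH_OPEN,np.ones((3,3)))
    q=np.argwhere(mm)[:,::-1]
    W=onz(n,q,.010)[:,:2].astype(np.float32)*1000
    print("plate",cv2.minAreaRect(W),len(W))
    i=p[130:250,150:290] if n=="top" else p[140:230,240:320]
    cv2.imwrite(f"pics/{n}_outer.png",cv2.resize(i,None,fx=5,fy=5,interpolation=cv2.INTER_CUBIC)[:,:,::-1])
E
```

```text
top bench z 0.00013077884826162567
inner c [ 0.53300367 -0.31476394] ang -10.491464629224922 s -0.10883402895202152 0.08993360955798632
-0.110 t -0.0176 0.0178 z 0.0317 n35
-0.100 t -0.0200 0.0181 z 0.0339 n83
-0.090 t -0.0185 0.0178 z 0.0331 n75
-0.080 t -0.0138 0.0109 z 0.0239 n50
-0.070 t -0.0138 0.0119 z 0.0242 n51
-0.060 t -0.0139 0.0163 z 0.0238 n55
-0.050 t -0.0197 0.0185 z 0.0293 n70
-0.040 t -0.0129 0.0118 z 0.0239 n49
-0.030 t -0.0116 0.0115 z 0.0240 n46
-0.020 t -0.0133 0.0117 z 0.0236 n52
-0.010 t -0.0118 0.0125 z 0.0239 n51
0.000 t -0.0124 0.0120 z 0.0241 n47
0.010 t -0.0119 0.0118 z 0.0234 n48
0.020 t -0.0124 0.0116 z 0.0235 n48
0.030 t -0.0121 0.0119 z 0.0231 n48
0.040 t -0.0128 0.0135 z 0.0241 n46
0.050 t -0.0116 0.0120 z 0.0238 n48
0.060 t -0.0117 0.0126 z 0.0231 n45
0.070 t -0.0117 0.0122 z 0.0236 n48
0.080 t -0.0105 0.0125 z 0.0232 n45
0.090 t -0.0121 0.0116 z 0.0230 n15
plate ((540.3286743164062, 173.87301635742188), (236.57090759277344, 37.03626251220703), 77.44477844238281) 1237
side bench z 8.922416074269579e-05
inner c [ 0.53083374 -0.31778413] ang -8.73459623
[... 231 characters left out ...]
31 n69
-0.060 t -0.0104 0.0166 z 0.0229 n70
-0.050 t -0.0182 0.0211 z 0.0291 n99
-0.040 t -0.0101 0.0223 z 0.0232 n72
-0.030 t -0.0102 0.0151 z 0.0228 n67
-0.020 t -0.0116 0.0167 z 0.0227 n68
-0.010 t -0.0128 0.0132 z 0.0234 n64
0.000 t -0.0117 0.0143 z 0.0229 n64
0.010 t -0.0117 0.0143 z 0.0229 n62
0.020 t -0.0113 0.0149 z 0.0232 n66
0.030 t -0.0128 0.0138 z 0.0231 n64
0.040 t -0.0120 0.0141 z 0.0230 n70
0.050 t -0.0118 0.0116 z 0.0232 n61
0.060 t -0.0130 0.0117 z 0.0233 n63
0.070 t -0.0138 0.0130 z 0.0233 n63
0.080 t -0.0139 0.0115 z 0.0232 n71
0.090 t -0.0138 0.0117 z 0.0224 n36
plate ((553.7575073242188, 162.95587158203125), (239.68223571777344, 80.32837677001953), 81.63867950439453) 385
```

View pics/top_outer.png

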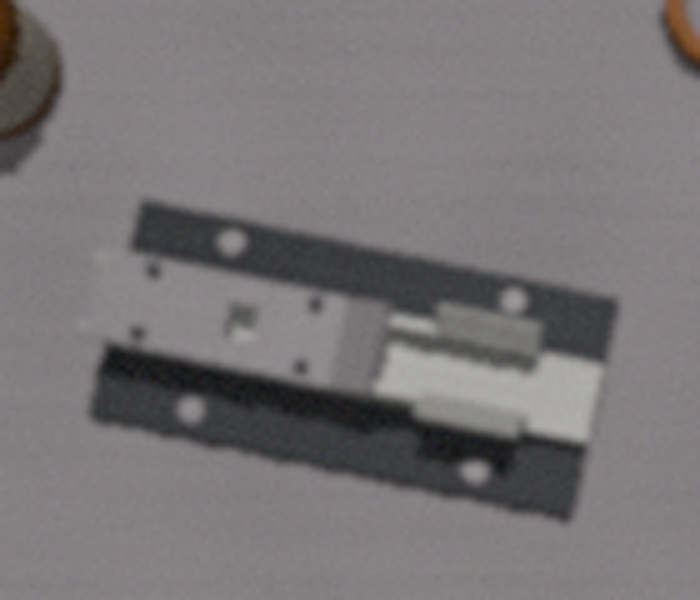

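The crop shows the plate corners at (143,203), (617,300), (572,520) and (92,418). The ledge end runs from (605,362) to (583,442), the ramp edge is near x≈382, and the hole is near (242,322).

Run:
```python
from h import *
def ang(a):return np.degrees(np.arctan2(a[1],a[0]))
I={}
for n in("top","side"):
    f=np.load(f"pics/{n}0.npz");p,D=f["p"],f["d"];C=cloud(n,D);X,Y,Z=C[...,0],C[...,1],C[...,2]
    R=(X>.25)&(X<.78)&(Y<-.22)&(Y>-.42)&(D>0)
    P=C[R&(abs(Z-.0235)<.003)];c,a=line(P)
    for _ in range(3):
        nn=np.array([-a[1],a[0]]);k=abs((P[:,:2]-c)@nn)<.0135;c,a=line(P[k])
    a=a*np.sign(a[0]);nn=np.array([-a[1],a[0]])
    P=C[R&(Z>.008)];s=(P[:,:2]-c)@a;h=P[:,2]
    foot=s[(h>.0325)];col=s[(h>.027)&(h<.0315)&(s>foot.max()+.01)&(s<0)];but=P[(s>.07)&(h>.0275)]
    print(n,"inner c",c,"ang",ang(a),"s",s.min(),s.max(),"foot",foot.min(),foot.max(),"col",col.min(),col.max(),"but",but[:,:2].mean(0),((but[:,:2].mean(0)-c)@a))
    for w,s0 in(("tail",s.min()+.038),("nose",s.max()-.242),("butt",(but[:,:2].mean(0)-c)@a-.212)):print(w,"origin",c+a*s0)
    # outer: channel
    R=(X>.44)&(X<.66)&(Y<.32)&(Y>0.0)&(D>0)
    P=C[R&(abs(Z-.0605)<.0025)];c2,b=line(P);b=b*np.sign(b[1]);print("strip",c2,ang(b),len(P),"z",np.median(P[:,2]))
    q=C[R&(Z>.025)];s=(q[:,:2]-c2)@b;print("s range >25mm",s.min(),s.max(), "origin from far end",c2+b*(s.max()-.210),"from ledge",c2+b*(s.min()+.030))
    r=q[(q[:,2]>.0685)&(q[:,2]<.074)];print("ramp top",r.mean(0),(r[:,:2].mean(0)-c2)@b,len(r))
px=lambda L:np.array(L)/5.+[150,130]-.4
pc=onz("top",px([(143,203),(617,300),(572,520),(92,418)]),.010);print("plate",pc[:,:2],"c",pc[:,:2].mean(0))
ax=(pc[0]+pc[3]-pc[1]-pc[2])[:2];print("ang",ang(ax),np.linalg.norm(ax)/2)
ax/=np.linalg.norm(ax);print("origin",pc[:,:2].mean(0)-ax*.09)
print("ledge",onz("top",px([(605,362),(583,442)]),.030)[:,:2].mean(0)+ax*.03)
print("ramp",onz("top",px([(390,302),(372,392)]),.071),"hole",onz("top",px([(242,322)]),.0605))
```

```text
Traceback (most recent call last):
ValueError: zero-size array to reduction operation minimum which has no identity
```

```bash
cat > m.py <<'E'
from h import *
def ang(a):return np.degrees(np.arctan2(a[1],a[0]))
for n in("top","side"):
    f=np.load(f"pics/{n}0.npz");p,D=f["p"],f["d"];C=cloud(n,D);X,Y,Z=C[...,0],C[...,1],C[...,2]
    R=(X>.25)&(X<.78)&(Y<-.22)&(Y>-.42)&(D>0)
    P=C[R&(abs(Z-.0235)<.003)];c,a=line(P)
    for _ in range(3):
        nn=np.array([-a[1],a[0]]);k=abs((P[:,:2]-c)@nn)<.0135;c,a=line(P[k])
    a=a*np.sign(a[0])
    P=C[R&(Z>.008)];s=(P[:,:2]-c)@a;h=P[:,2]
    foot=s[(h>.0325)&(s<0)];col=s[(h>.027)&(h<.0315)&(s>foot.max()+.01)&(s<.0)];but=P[(s>.06)&(h>.0275)]
    print(n,"inner c",c,"ang",ang(a),"s",s.min(),s.max(),"foot",foot.min(),foot.max(),"col",col.min(),col.max(),"but",but[:,:2].mean(0))
    for w,s0 in(("tail",s.min()+.038),("nose",s.max()-.242),("butt",(but[:,:2].mean(0)-c)@a-.212)):print(w,"origin",c+a*s0)
    R=(X>.44)&(X<.66)&(Y<.32)&(Y>0.0)&(D>0)
    P=C[R&(abs(Z-.0605)<.0025)];c2,b=line(P);b=b*np.sign(b[1]);print("strip",c2,ang(b),len(P),"z",np.median(P[:,2]))
    q=C[R&(Z>.025)];s=(q[:,:2]-c2)@b;print("s range >25mm",s.min(),s.max(), "origin from far end",c2+b*(s.max()-.210),"from ledge",c2+b*(s.min()+.030))
    r=q[(q[:,2]>.0685)&(q[:,2]<.074)];print("ramp top",r.mean(0),(r[:,:2].mean(0)-c2)@b,len(r))
px=lambda L:np.array(L)/5.+[150,130]-.4
pc=onz("top",px([(143,203),(617,300),(572,520),(92,418)]),.010);print("plate",pc[:,:2],"c",pc[:,:2].mean(0))
ax=(pc[0]+pc[3]-pc[1]-pc[2])[:2];print("ang",ang(ax),np.linalg.norm(ax)/2)
ax/=np.linalg.norm(ax);print("origin",pc[:,:2].mean(0)-ax*.09)
print("ledge",onz("top",px([(605,362),(583,442)]),.030)[:,:2].mean(0)+ax*.03)
print("ramp",onz("top",px([(390,302),(372,392)]),.071),"hole",onz("top",px([(242,322)]),.0605))
E
python3 m.py
```

```text
top inner c [ 0.57256488 -0.32193666] ang -9.814199064686045 s -0.14891971945518875 0.130988945501063 foot -0.1478090364412577 -0.08816592599251874 col -0.0680090146080928 -0.005894411702462528 but [ 0.66806289 -0.33785067]
tail origin [ 0.46326839 -0.30302998]
nose origin [ 0.46317839 -0.30301441]
butt origin [ 0.45906363 -0.30230262]
strip [0.58553293 0.20874724] 78.1249995842816 871 z 0.06046972708089626
s range >25mm -0.16418262417101204 0.0751673912133059 origin from far end [0.55778745 0.0768002 ] from ledge [0.5579212  0.07743628]
ramp top [0.56877238 0.1371226  0.07029008] -0.07354073487014481 80
side inner c [ 0.57653965 -0.32512071] ang -10.032159858751502 s -0.15272000942678116 0.1271451701256869 foot -0.15185462962522953 -0.09509692588468065 col -0.0739794126905017 -0.00548168757197777 but [ 0.67028102 -0.34294945]
tail origin [ 0.46357369 -0.30513637]
nose origin [ 0.46344094 -0.30511289]
butt origin [ 0.4617361  -0.30481129]
strip [0.58418482 0.20579003] 76.80280689367704 300 z 0.06055463131689054
s range >25mm -0.1655370332125863 0.0790438304719981 origin from far end [0.55428711 0.0782924 ] from ledge [0.55324128 0.07383252]
ramp top [0.56626322 0.12718872 0.07046528] -0.0806170165727595 34
plate [[0.65243387 0.26969251]
 [0.60265968 0.03818902]
 [0.49586208 0.06047322]
 [0.54691949 0.29158845]] c [0.57446878 0.1649858 ]
ang 77.70420692622812 0.23673988343053098
origin [0.5553025  0.07705029]
ledge [0.55693114 0.07855798]
ramp [[0.59258459 0.14151716 0.071     ]
 [0.55121601 0.14933238 0.071     ]] hole [[0.58545035 0.21084317 0.0605    ]]
```

Two independent cues agree for both legs. The inner waist is at (0.4635,-0.304), yaw about -9.9°, length 280 ✓. The outer origin is at (0.557,0.077), yaw about 78°, plate 237 of 240 mm ✓, with the hole near x≈137. Now I move.

```bash
cat > go.py <<'E'
import sys;from h import *
# go.py x y z yaw : remaining shift in tool axes (60 mm units), spin deg
x,y,z,w=map(float,sys.argv[1:5]);s=env.sense();R=s["eef_rot"];d=R.T@(np.array([x,y,z])-s["eef_pos"])/.06
yaw=np.degrees(np.arctan2(R[1,0],R[0,0]))
print("shift",d.round(3),"spin",round((yaw-w+180)%360-180,2),"pos",s["eef_pos"].round(4),"yaw",yaw.round(2),"F",s["ft_force"].round(1),"T",s["wrist_torque"].round(2),"w",s["gripper_width"].round(4),"ff",round(s["finger_force"],1),"t",round(s["t"],2),"q",s["q"].round(2))
E
python3 -m creep '{"jaw":[85,85,85,85,85],"linear":[[0.87,-0.32,0],[0.87,-0.32,0],[0.87,-0.32,0],[0.87,-0.32,0],[0.87,-0.32,0]],"spin":[0,0,0,0,0]}'
python3 go.py 0.4635 -0.304 0.12 -9.9
```

```text
t: 0.72
eef_pos: [0.3734, -0.367, 0.231]
eef_rot: [[0.964, 0.265, -0.0], [0.265, -0.964, 0.0], [-0.0, -0.0, -1.0]]
ft_force: [-0.2, -0.6, -1.3]
gripper_width: 0.0851
finger_force: 0.0Traceback (most recent call last):
  File "go.py", line 5, in <module>
    print("shift",d.round(3),"spin",round((yaw-w+180)%360-180,2),"pos",s["eef_pos"].round(4),"yaw",yaw.round(2),"F",s["ft_force"].round(1),"T",s["wrist_torque"].round(2),"w",s["gripper_width"].round(4),"ff",round(s["finger_force"],1),"t",round(s["t"],2),"q",s["q"].round(2))
                                                                                                                                                                              ^^^^^^^^^^^^^^^^^^^^^^^^
AttributeError: 'float' object has no attribute 'round'
```

```bash
sed -i 's/s\["gripper_width"\].round(4)/round(float(s["gripper_width"]),4)/' go.py
python3 -m creep '{"jaw":[85,85,85,85,85],"linear":[[0.86,-0.307,0.3],[0.86,-0.307,0.3],[0,0,0.4],[0,0,0.4],[0,0,0.4]],"spin":[0,0,8.4,8.4,8.4]}'
python3 go.py 0.4635 -0.304 0.003 -9.9
```

```text
t: 1.35
eef_pos: [0.4619, -0.3049, 0.1221]
eef_rot: [[0.985, -0.174, -0.001], [-0.174, -0.985, 0.001], [-0.001, -0.0, -1.0]]
ft_force: [0.3, -0.5, -0.8]
gripper_width: 0.0847
finger_force: 0.0
shift [ 0.025 -0.018  1.985] spin -0.13 pos [ 0.4619 -0.3049  0.1221] yaw -10.03 F [ 0.3 -0.5 -0.8] T [-0.05  0.01 -0.07] w 0.0847 ff 0.0 t 1.35 q [-0.78  0.36  1.68 -0.    1.11  0.96]
```

```bash
python3 -m creep '{"jaw":[85,85,60,60,60],"linear":[[0.025,-0.02,0.6],[0,0,0.6],[0,0,0.35],[0,0,0.2],[0,0,0.1]],"spin":[0,0,0,0,0]}' 80
python3 go.py 0.4635 -0.304 0.003 -9.9
python3 - <<'E'
from h import *
p,d=env.camera("side");cv2.imwrite("pics/g1.png",cv2.resize(p[200:360,200:420],None,fx=3.4,fy=3.4)[:,:,::-1])
E
```

```text
t: 1.98
eef_pos: [0.4635, -0.3044, 0.0118]
eef_rot: [[0.985, -0.17, -0.0], [-0.17, -0.985, 0.0], [-0.0, -0.0, -1.0]]
ft_force: [-0.9, -0.6, -0.1]
gripper_width: 0.06
finger_force: 0.0
shift [-0.002 -0.007  0.147] spin 0.1 pos [ 0.4635 -0.3044  0.0118] yaw -9.8 F [-0.9 -0.6 -0.1] T [-0.04 -0.02 -0.  ] w 0.06 ff 0.0 t 1.98 q [-0.78  0.51  1.77  0.    0.86  0.96]
```

View pics/g1.png

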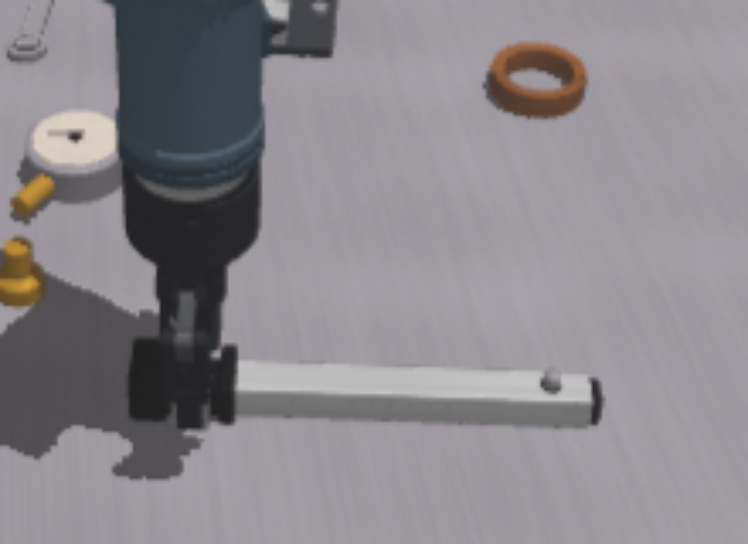

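The fingers (crop x 175–210) sit centred between the foot (left edge 130 to about 168) and the collar (222). I lower a little and close.

```bash
python3 -m creep '{"jaw":[45,20,10,10,10],"linear":[[0,0,0.12],[0,0,0],[0,0,0],[0,0,0],[0,0,0]],"spin":[0,0,0,0,0]}' 80
python3 go.py 0.4635 -0.304 0.003 -9.9
```

```text
t: 2.65
eef_pos: [0.4638, -0.3045, 0.0056]
eef_rot: [[0.985, -0.17, 0.0], [-0.17, -0.985, -0.0], [0.0, 0.0, -1.0]]
ft_force: [-1.3, 1.0, 5.9]
gripper_width: 0.022
finger_force: 80.8
shift [-0.006 -0.008  0.044] spin 0.1 pos [ 0.4638 -0.3045  0.0056] yaw -9.8 F [-1.3  1.   5.9] T [0.45 0.14 0.05] w 0.022 ff 80.8 t 2.65 q [-0.78  0.52  1.78  0.    0.85  0.96]
```

```bash
python3 -m creep '{"jaw":[10,10,10,10,10],"linear":[[0,0,-0.2],[0,0,-0.4],[0,0,-0.6],[0,0,-0.5],[0,0,-0.1]],"spin":[0,0,0,0,0]}' 80
python3 go.py 0.514 -0.1255 0.115 78
python3 - <<'E'
from h import *
p,d=env.camera("side");cv2.imwrite("pics/g2.png",p[:,:,::-1]);np.savez("pics/g2.npz",p=p,d=d)
s=env.sense();e=s["eef_pos"];a=s["eef_rot"][:2,0]
for n in("side","top"):
    if n=="top":p,d=env.camera(n)
    C=cloud(n,d).reshape(-1,3);r=C[:,:2]-e[:2];u=r@a;v=r@np.array([-a[1],a[0]])
    w=(p.reshape(-1,3).min(1)>105)
    for q in(.05,.1,.15,.19):
        k=(abs(u-q)<.015)&(abs(v)<.016)&(C[:,2]>.07)
        print(n,q,k.sum(),"top z",np.median(C[k,2]),"v",v[k].mean())
E
```

```text
t: 3.28
eef_pos: [0.4645, -0.3056, 0.1153]
eef_rot: [[0.985, -0.17, 0.003], [-0.17, -0.985, -0.003], [0.003, 0.003, -1.0]]
ft_force: [-0.4, 0.5, -3.7]
gripper_width: 0.0222
finger_force: 79.7
shift [ 3.010e-01 -3.098e+00 -2.000e-03] spin -87.8 pos [ 0.4645 -0.3056  0.1153] yaw -9.8 F [-0.4  0.5 -3.7] T [0.   0.19 0.02] w 0.0222 ff 79.7 t 3.27 q [-0.78  0.37  1.68 -0.    1.09  0.96]
side 0.05 1170 top z 0.4511470935919901 v -0.001000401174181097
side 0.1 273 top z 0.13178653643170535 v -0.007214412100579666
side 0.15 268 top z 0.13152286878721625 v -0.006526678243482752
side 0.19 270 top z 0.13139789257470008 v -0.006563046932869076
top 0.05 266 top z 0.13346605413113816 v 0.0034303752825024037
top 0.1 191 top z 0.13226841123457522 v 0.0023651278686999625
top 0.15 196 top z 0.1321699025614374 v 0.002483122226011739
top 0.19 190 top z 0.1320870242679109 v 0.0027707862304004204
```

The leg is held level: the top face is at z≈0.132 along its length.

```bash
python3 -m creep '{"jaw":[10,10,10,10,10],"linear":[[0.06,-0.5,0],[0.06,-0.75,0],[0.06,-0.75,0],[0.06,-0.7,0],[0.06,-0.4,0]],"spin":[0,0,0,0,0]}' 80
python3 -m creep '{"jaw":[10,10,10,10,10],"linear":[[0,0,0],[0,0,0],[0,0,0],[0,0,0],[0,0,0]],"spin":[-6,-9,-10,-10,-10]}' 80
python3 -m creep '{"jaw":[10,10,10,10,10],"linear":[[0,0,0],[0,0,0],[0,0,0],[0,0,0],[0,0,0]],"spin":[-10,-10,-10,-8,-4.8]}' 80
python3 go.py 0.514 -0.1255 0.115 78
```

```text
t: 4.0
eef_pos: [0.5118, -0.1216, 0.1111]
eef_rot: [[0.986, -0.169, -0.004], [-0.169, -0.986, 0.002], [-0.004, -0.001, -1.0]]
ft_force: [0.4, -0.2, -2.6]
gripper_width: 0.0222
finger_force: 79.7
t: 4.62
eef_pos: [0.5118, -0.1238, 0.1111]
eef_rot: [[0.814, 0.581, -0.003], [0.581, -0.814, 0.001], [-0.002, -0.003, -1.0]]
ft_force: [0.5, 0.4, -2.3]
gripper_width: 0.022
finger_force: 79.6
t: 5.25
eef_pos: [0.5119, -0.1239, 0.1111]
eef_rot: [[0.205, 0.979, -0.003], [0.979, -0.205, 0.001], [0.001, -0.003, -1.0]]
ft_force: [0.3, 0.4, -4.3]
gripper_width: 0.0222
finger_force: 79.6
shift [-0.019  0.04  -0.065] spin 0.19 pos [ 0.5119 -0.1239  0.1111] yaw 78.19 F [ 0.3  0.4 -4.3] T [-0.15  0.05  0.04] w 0.0222 ff 79.6 t 5.25 q [-0.45  0.33  1.75 -0.    1.06 -0.24]
```

Now I compare the leg with the outer channel in both cameras before laying it in.

```bash
cat > chk.py <<'E'
from h import *
import sys
def ang(a):return np.degrees(np.arctan2(a[1],a[0]))
s=env.sense();e=s["eef_pos"];a=s["eef_rot"][:2,0];print("tcp",e,"yaw",ang(a))
O=np.array([.557,.077]);b=np.array([np.cos(np.radians(78)),np.sin(np.radians(78))]);nb=np.array([-b[1],b[0]])
for n in("top","side"):
    p,d=env.camera(n);cv2.imwrite(f"pics/{sys.argv[1]}_{n}.png",cv2.resize(p[110:270,140:360] if n=="top" else p[130:290,200:420],None,fx=3.4,fy=3.4)[:,:,::-1])
    C=cloud(n,d).reshape(-1,3);r=C[:,:2]-O;X=r@b;Y=r@nb;Z=C[:,2]
    zt=e[2]-.0056+.024
    k=(abs(Z-zt)<.0025)&(abs(Y)<.018)&(X>-.17)&(X<.1)
    if n=="top":
        c,v=line(np.c_[X[k],Y[k]]);v=v*np.sign(v[0]);print(n,"leg: nose x",X[k].max(),"rel yaw",ang(v),"lateral at x=20:",c[1]+(.02-c[0])*v[1]/v[0],"at -150",c[1]+(-.15-c[0])*v[1]/v[0],"z",np.median(Z[k]))
    else: print(n,"nose x",X[k].max(),"z",np.median(Z[k]),"n",k.sum())
    kb=(Z>zt+.005)&(Z<zt+.014)&(abs(Y)<.018)&(X>-.1)&(X<.1);print(n,"button",X[kb].mean(),Y[kb].mean(),kb.sum())
    ks=(abs(Z-.0605)<.002)&(abs(Y)<.026)&(X>.08)&(X<.21);q=np.c_[X[ks],Y[ks]];c,v=line(q);v=v*np.sign(v[0])
    print(n,"strip lateral at 90:",c[1]+(.09-c[0])*v[1]/v[0],"at 200",c[1]+(.2-c[0])*v[1]/v[0],"edges",[(np.percentile(q[abs(q[:,0]-w)<.01,1],2).round(4),np.percentile(q[abs(q[:,0]-w)<.01,1],98).round(4)) for w in(.1,.12,.16,.18,.2)])
    kl=(abs(Z-.030)<.004)&(abs(Y)<.022)&(X>-.035)&(X<0.0);
    if kl.sum()>10:print(n,"ledge x",X[kl].min(),"Y",Y[kl].min(),Y[kl].max(),kl.sum())
E
python3 chk.py c1
```

```text
tcp [ 0.511894   -0.12391135  0.11111994] yaw 78.19106773064331
top leg: nose x 0.03355242774519222 rel yaw 0.7078778897840655 lateral at x=20: 0.004615664473239009 at -150 0.0025152416224843927 z 0.12904631028244556
top button 0.004167362942540952 0.003816551883044422 18
top strip lateral at 90: 0.00028886528508534034 at 200 -0.0013308029158286537 edges [(np.float64(-0.0194), np.float64(0.0192)), (np.float64(-0.0197), np.float64(0.0193)), (np.float64(-0.0207), np.float64(0.02)), (np.float64(-0.0206), np.float64(0.0192)), (np.float64(-0.0209), np.float64(0.0194))]
top ledge x -0.02894216940663296 Y 0.0076253534825245 0.01934278894285257 61
side nose x -0.130717877179302 z 0.12962196075356602 n 67
side button nan nan 0chk.py:14: RuntimeWarning: Mean of empty slice.
  kb=(Z>zt+.005)&(Z<zt+.014)&(abs(Y)<.018)&(X>-.1)&(X<.1);print(n,"button",X[kb].mean(),Y[kb].mean(),kb.sum())
  ret = ret.dtype.type(ret / rcount)
Traceback (most recent call last):
  File "chk.py", line 16, in <module>
    print(n,"strip lateral at 90:",c[1]+(.09-c[0])*v[1]/v[0],"at 200",c[1]+(.2-c[0])*v[1]/v[0],"edges",[(np.percentile(q[abs(q[:,0]-w)<.01,1],2).round(4),np.percentile(q[abs(q[:,0]-w)<.01,1],98).round(4)) for w in(.1,.12,.16,.18,.2)])
                                                                                                         ~~~~~~~~~~~~~^^^^^^^^^^^^^^^^^^^^^^^^^^
IndexError: index -1 is out of bounds for axis 0 with size 0
```

View pics/c1_top.png

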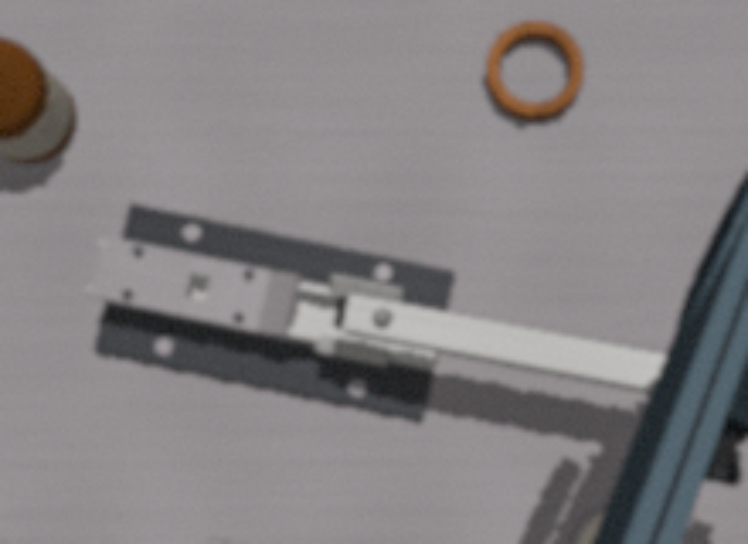

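The leg lies over the mouth, with the button at crop (382,318) and the nose at about (345,312), between the flares. It needs about -1.1° of yaw. I turn it, lower to just above the flares and measure again.

```bash
python3 -m creep '{"jaw":[10,10,10,10],"linear":[[0,0,0.15],[0,0,0.2],[0,0,0.18],[0,0,0]],"spin":[1.1,0,0,0]}' 80
sed -i 's/^for n in("top","side")/for n in("top",)/' chk.py; python3 chk.py c2
```

```text
t: 5.85
eef_pos: [0.512, -0.1238, 0.0798]
eef_rot: [[0.227, 0.974, -0.003], [0.974, -0.227, 0.001], [0.001, -0.003, -1.0]]
ft_force: [1.0, 0.2, -3.5]
gripper_width: 0.0226
finger_force: 79.6
tcp [ 0.51200154 -0.12382865  0.07981844] yaw 76.8866910577822
top leg: nose x 0.03222003891986609 rel yaw -0.8697333345672565 lateral at x=20: -0.0013130394928457768 at -150 0.0012677094834599167 z 0.09783920921189809
top button 0.0038898319554326577 -0.0009873840569898445 15
top strip lateral at 90: -0.0014436844880885602 at 200 -4.8047341548203846e-05 edges [(np.float64(-0.0205), np.float64(0.0188)), (np.float64(-0.0203), np.float64(0.0198)), (np.float64(-0.0203), np.float64(0.0201)), (np.float64(-0.0211), np.float64(0.0197)), (np.float64(-0.0208), np.float64(0.0188))]
top ledge x -0.029353911403276187 Y 0.006609112865241916 0.01952087410579474 67
```

```bash
python3 -m creep '{"jaw":[10,10,10,10,10],"linear":[[0,0.02,0],[0,0,0.1],[0,0,0.15],[0,0,0.15],[0,0,0]],"spin":[-0.6,0,0,0,0]}' 80
python3 chk.py c3; python3 go.py .512 -.1238 .0356 77.6
```

```text
t: 6.52
eef_pos: [0.5139, -0.1243, 0.0566]
eef_rot: [[0.217, 0.976, -0.001], [0.976, -0.217, 0.001], [0.001, -0.001, -1.0]]
ft_force: [-0.1, 0.8, -1.4]
gripper_width: 0.0222
finger_force: 80.0
tcp [ 0.51392151 -0.12427574  0.05660057] yaw 77.46246760695863
top leg: nose x 0.07289002732810212 rel yaw 0.41694489561973247 lateral at x=20: 0.0009792527266421357 at -150 -0.00025786951971142774 z 0.07608614989141005
top button -0.01471982588192174 -0.0010643242663332015 214
top strip lateral at 90: 9.410178422933e-05 at 200 -0.000903081853838485 edges [(np.float64(-0.0203), np.float64(0.0201)), (np.float64(-0.0203), np.float64(0.0199)), (np.float64(-0.0207), np.float64(0.0197)), (np.float64(-0.0207), np.float64(0.0195)), (np.float64(-0.0209), np.float64(0.0191))]
top ledge x -0.028520805005396305 Y 0.007528217597473544 0.01924272671364444 59
shift [ 0.001 -0.036  0.357] spin -0.12 pos [ 0.5141 -0.1244  0.057 ] yaw 77.48 F [-0.2  1.5 -1.2] T [ 0.41 -0.02  0.03] w 0.0219 ff 79.9 t 6.58 q [-0.45  0.41  1.8   0.    0.93 -0.23]
```

View pics/c3_top.png

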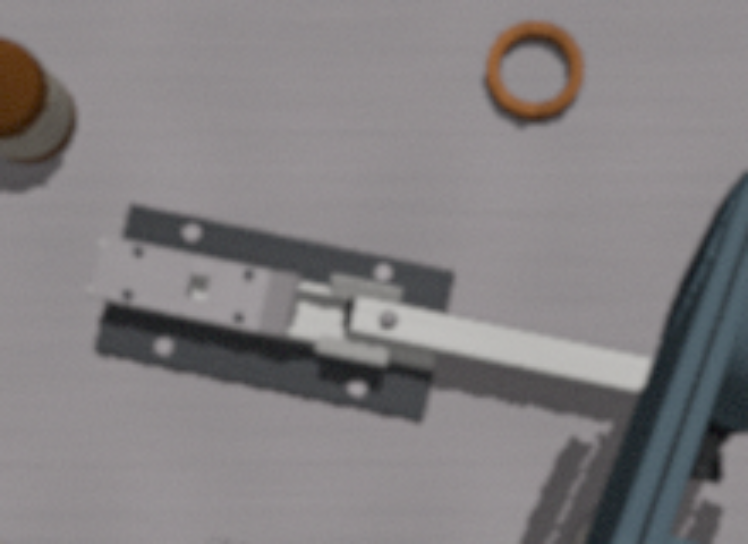

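Nose at crop (350,315), between the flares at (375,290) and (350,352), and well short of the ramp. I keep lowering while watching the forces.

```bash
python3 -m creep '{"jaw":[10,10,10],"linear":[[0,0,0.05],[0,0,0.05],[0,0,0]],"spin":[0,0,0]}' 80
python3 go.py .512 -.1238 .0356 77.6
```

```text
t: 6.95
eef_pos: [0.5141, -0.1244, 0.0513]
eef_rot: [[0.216, 0.976, -0.0], [0.976, -0.216, 0.0], [0.0, -0.0, -1.0]]
ft_force: [-1.3, 0.5, 0.9]
gripper_width: 0.022
finger_force: 80.3
shift [ 0.002 -0.036  0.261] spin -0.1 pos [ 0.5141 -0.1244  0.0513] yaw 77.5 F [-1.3  0.5  0.9] T [ 0.87 -0.08  0.18] w 0.022 ff 80.3 t 6.95 q [-0.45  0.41  1.81  0.    0.92 -0.23]
```

```bash
python3 -m creep '{"jaw":[10,10],"linear":[[0,-0.025,0],[0,0,0]],"spin":[0,0]}' 80
python3 go.py .512 -.1238 .0356 77.6
python3 chk.py c4
```

```text
t: 7.2
eef_pos: [0.5124, -0.1245, 0.0511]
eef_rot: [[0.216, 0.976, -0.0], [0.976, -0.216, -0.001], [-0.001, -0.0, -1.0]]
ft_force: [-1.0, 0.0, -3.1]
gripper_width: 0.0218
finger_force: 79.7
shift [ 0.01  -0.009  0.259] spin -0.08 pos [ 0.5124 -0.1245  0.0511] yaw 77.52 F [-1.   0.  -3.1] T [-0.18  0.06 -0.03] w 0.0218 ff 79.7 t 7.2 q [-0.45  0.41  1.81 -0.    0.92 -0.23]
tcp [ 0.51242582 -0.12449793  0.05113847] yaw 77.52433755879434
top leg: nose x 0.08244121388561068 rel yaw -0.6077013264221255 lateral at x=20: -0.0005794630307775902 at -150 0.001223690717799593 z 0.07064293781940773
top button -0.01748054731857333 -0.00028690671660655184 185
top strip lateral at 90: -0.0001292022559588736 at 200 -0.0012763718227256585 edges [(np.float64(-0.0204), np.float64(0.0201)), (np.float64(-0.0207), np.float64(0.0203)), (np.float64(-0.0206), np.float64(0.0197)), (np.float64(-0.0207), np.float64(0.0186)), (np.float64(-0.0208), np.float64(0.0188))]
top ledge x -0.028642027341083762 Y -0.017406466197111246 0.019069184578080395 51
```

Contact is gone; free again. I go on down.

```bash
python3 -m creep '{"jaw":[10,10,10,10],"linear":[[0,0,0.07],[0,0,0.07],[0,0,0.05],[0,0,0]],"spin":[0,0,0,0]}' 80
python3 go.py .512 -.1238 .0356 77.6
```

```text
t: 7.75
eef_pos: [0.5124, -0.1242, 0.0394]
eef_rot: [[0.216, 0.976, -0.001], [0.976, -0.216, 0.0], [0.0, -0.001, -1.0]]
ft_force: [0.3, 0.2, -3.2]
gripper_width: 0.0227
finger_force: 79.7
shift [ 0.004 -0.008  0.064] spin -0.1 pos [ 0.5124 -0.1242  0.0394] yaw 77.5 F [ 0.3  0.2 -3.2] T [-0.26  0.03  0.05] w 0.0227 ff 79.7 t 7.75 q [-0.45  0.43  1.82 -0.    0.89 -0.23]
```

```bash
python3 -m creep '{"jaw":[10,10,10],"linear":[[0,0,0.03],[0,0,0.02],[0,0,0]],"spin":[0,0,0]}' 80
python3 go.py .512 -.1238 .0356 77.6
```

```text
t: 8.12
eef_pos: [0.5127, -0.1242, 0.0369]
eef_rot: [[0.216, 0.976, -0.0], [0.976, -0.216, 0.0], [0.0, -0.0, -1.0]]
ft_force: [-0.3, 0.4, -3.9]
gripper_width: 0.0219
finger_force: 79.7
shift [ 0.004 -0.012  0.021] spin -0.1 pos [ 0.5127 -0.1242  0.0369] yaw 77.5 F [-0.3  0.4 -3.9] T [-0.14  0.02  0.01] w 0.0219 ff 79.7 t 8.12 q [-0.45  0.43  1.82 -0.    0.89 -0.23]
```

```bash
python3 -m creep '{"jaw":[10,10],"linear":[[0,0,0.02],[0,0,0]],"spin":[0,0]}' 80
python3 go.py .512 -.1238 .0356 77.6
```

```text
t: 8.38
eef_pos: [0.5127, -0.1242, 0.0357]
eef_rot: [[0.216, 0.976, -0.0], [0.976, -0.216, 0.0], [0.0, -0.0, -1.0]]
ft_force: [0.7, -0.1, -4.1]
gripper_width: 0.0222
finger_force: 79.7
shift [ 0.004 -0.012  0.001] spin -0.1 pos [ 0.5127 -0.1242  0.0357] yaw 77.5 F [ 0.7 -0.1 -4.1] T [-0.15  0.11  0.04] w 0.0222 ff 79.7 t 8.38 q [-0.45  0.43  1.82 -0.    0.88 -0.23]
```

```bash
python3 -m creep '{"jaw":[10,10],"linear":[[0,0,0.02],[0,0,0]],"spin":[0,0]}' 80
python3 go.py .512 -.1238 .0356 77.6
```

```text
t: 8.62
eef_pos: [0.5126, -0.1242, 0.0344]
eef_rot: [[0.216, 0.976, -0.0], [0.976, -0.216, 0.0], [0.0, -0.0, -1.0]]
ft_force: [-0.5, -0.5, -4.1]
gripper_width: 0.0221
finger_force: 79.7
shift [ 0.004 -0.011 -0.02 ] spin -0.1 pos [ 0.5126 -0.1242  0.0344] yaw 77.5 F [-0.5 -0.5 -4.1] T [-0.2   0.05  0.02] w 0.0221 ff 79.7 t 8.62 q [-0.45  0.44  1.82  0.    0.88 -0.23]
```

```bash
python3 -m creep '{"jaw":[10,10],"linear":[[0,0,0.02],[0,0,0]],"spin":[0,0]}' 80
python3 go.py .512 -.1238 .0356 77.6;python3 -m creep '{"jaw":[10,10],"linear":[[0,0,0.015],[0,0,0]],"spin":[0,0]}' 80
python3 go.py .512 -.1238 .0356 77.6; python3 chk.py c5
```

```text
t: 8.88
eef_pos: [0.5126, -0.1242, 0.0332]
eef_rot: [[0.216, 0.976, -0.0], [0.976, -0.216, 0.0], [0.0, -0.0, -1.0]]
ft_force: [-0.0, 0.2, -3.6]
gripper_width: 0.0223
finger_force: 79.7
shift [ 0.004 -0.012 -0.04 ] spin -0.1 pos [ 0.5126 -0.1242  0.0332] yaw 77.5 F [-0.   0.2 -3.6] T [-0.19  0.03  0.01] w 0.0223 ff 79.7 t 8.88 q [-0.45  0.44  1.83  0.    0.88 -0.23]
t: 9.12
eef_pos: [0.5126, -0.1242, 0.0323]
eef_rot: [[0.216, 0.976, -0.0], [0.976, -0.216, 0.0], [0.0, -0.0, -1.0]]
ft_force: [0.5, -0.7, -3.5]
gripper_width: 0.0224
finger_force: 79.7
shift [ 0.004 -0.012 -0.055] spin -0.1 pos [ 0.5126 -0.1242  0.0323] yaw 77.5 F [ 0.5 -0.7 -3.5] T [-0.18  0.07 -0.03] w 0.0224 ff 79.7 t 9.12 q [-0.45  0.44  1.83  0.    0.88 -0.23]
tcp [ 0.51263469 -0.12420744  0.03232558] yaw 77.50216502252987
top leg: nose x 0.06774087693764208 rel yaw -0.685801572948064 lateral at x=20: -0.0008604452825188392 at -150 0.0011744661269569234 z 0.05196598407026731
top button 0.026330632424561146 -0.00064935599778565 384
top strip lateral at 90: 0.00011225760412006907 at 200 -0.0010067762922164325 edges [(np.float64(-0.0206), np.float64(0.0196)), (np.float64(-0.0196), np.float64(0.0202)), (np.float64(-0.0205), np.float64(0.0195)), (np.float64(-0.0209), np.float64(0.0196)), (np.float64(-0.0205), np.float64(0.0187))]
top ledge x -0.028772088452394626 Y -0.01737224423236626 0.01946141653023814 54
```

```bash
cat > prof.py <<'E'
from h import *
O=np.array([.557,.077]);b=np.array([np.cos(np.radians(77.7)),np.sin(np.radians(77.7))]);nb=np.array([-b[1],b[0]])
p,d=env.camera("top");cv2.imwrite("pics/prof.png",cv2.resize(p[130:250,150:330],None,fx=4.4,fy=4.4)[:,:,::-1])
C=cloud("top",d).reshape(-1,3);r=C[:,:2]-O;X=r@b;Y=r@nb;Z=C[:,2]
for x in np.arange(-.15,.16,.01):
    k=(abs(X-x)<.005)&(abs(Y)<.006);print("%.2f:%.4f(%.4f)"%(x,np.median(Z[k]),Z[k].max()),end=" ")
E
python3 prof.py
```

```text
-0.15:0.4512(0.4612) -0.14:0.3816(0.4533) -0.13:0.0530(0.0556) -0.12:0.0527(0.0567) -0.11:0.0531(0.0563) -0.10:0.0542(0.0576) -0.09:0.0534(0.0556) -0.08:0.0544(0.0568) -0.07:0.0537(0.0574) -0.06:0.0546(0.0588) -0.05:0.0552(0.0580) -0.04:0.0554(0.0600) -0.03:0.0546(0.0586) -0.02:0.0554(0.0584) -0.01:0.0558(0.0584) 0.00:0.0586(0.0681) 0.01:0.0564(0.0655) 0.02:0.0561(0.0596) 0.03:0.0552(0.0576) 0.04:0.0303(0.0336) 0.05:0.0295(0.0342) 0.06:0.0301(0.0331) 0.07:0.0322(0.0728) 0.08:0.0663(0.0709) 0.09:0.0619(0.0655) 0.10:0.0600(0.0641) 0.11:0.0604(0.0634) 0.12:0.0601(0.0630) 0.13:0.0598(0.0655) 0.14:0.0315(0.0616) 0.15:0.0598(0.0627)
```

View pics/prof.png

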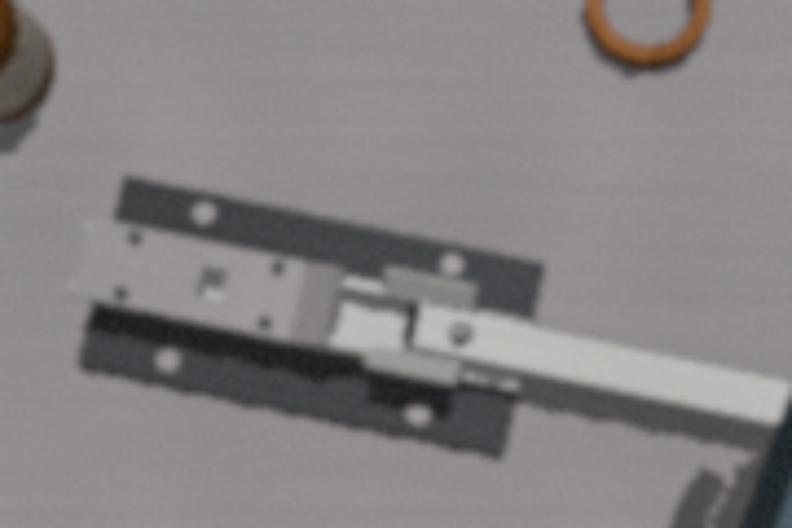

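The profile shows the leg is about 1° nose up: top at z 0.053 near the waist, 0.056 at the nose. The early flare touch turned it in the grip. I raise the waist 2.5 mm to the level height and soften the grip so the leg's own weight levels it.

```bash
python3 -m creep '{"jaw":[10,10,10,10],"linear":[[0,0,-0.045],[0,0,0],[0,0,0],[0,0,0]],"spin":[0,0,0,0]}' 20
python3 go.py .512 -.1238 .0356 77.6;python3 prof.py
```

```text
t: 9.72
eef_pos: [0.5127, -0.1242, 0.0351]
eef_rot: [[0.216, 0.976, -0.0], [0.976, -0.216, 0.0], [0.0, -0.0, -1.0]]
ft_force: [0.5, -0.2, -3.1]
gripper_width: 0.0221
finger_force: 79.7
shift [ 0.005 -0.013 -0.008] spin -0.1 pos [ 0.5127 -0.1242  0.0351] yaw 77.5 F [ 0.5 -0.2 -3.1] T [-0.15  0.07  0.  ] w 0.0221 ff 79.7 t 9.72 q [-0.45  0.43  1.82  0.    0.88 -0.23]
-0.15:0.4547(0.4641) -0.14:0.3822(0.4612) -0.13:0.0549(0.0601) -0.12:0.0556(0.0597) -0.11:0.0555(0.0582) -0.10:0.0563(0.0609) -0.09:0.0567(0.0608) -0.08:0.0566(0.0593) -0.07:0.0570(0.0619) -0.06:0.0572(0.0600) -0.05:0.0578(0.0611) -0.04:0.0573(0.0600) -0.03:0.0585(0.0619) -0.02:0.0583(0.0603) -0.01:0.0580(0.0602) 0.00:0.0599(0.0698) 0.01:0.0599(0.0696) 0.02:0.0602(0.0643) 0.03:0.0581(0.0626) 0.04:0.0299(0.0345) 0.05:0.0301(0.0334) 0.06:0.0299(0.0327) 0.07:0.0320(0.0739) 0.08:0.0682(0.0716) 0.09:0.0612(0.0644) 0.10:0.0606(0.0633) 0.11:0.0603(0.0639) 0.12:0.0604(0.0640) 0.13:0.0604(0.0628) 0.14:0.0305(0.0636) 0.15:0.0597(0.0642)
```

```bash
python3 -m creep '{"jaw":[21.5,21.5,21.5],"linear":[[0,0,0],[0,0,0],[0,0,0]],"spin":[0,0,0]}' 20
python3 go.py .512 -.1238 .0356 77.6;python3 prof.py
```

```text
t: 10.15
eef_pos: [0.5127, -0.1243, 0.0351]
eef_rot: [[0.216, 0.976, 0.0], [0.976, -0.216, 0.0], [0.0, 0.0, -1.0]]
ft_force: [0.6, -0.1, -3.8]
gripper_width: 0.022
finger_force: 79.7
shift [ 0.005 -0.014 -0.008] spin -0.1 pos [ 0.5127 -0.1243  0.0351] yaw 77.5 F [ 0.6 -0.1 -3.8] T [-0.17  0.01 -0.04] w 0.022 ff 79.7 t 10.15 q [-0.45  0.43  1.82  0.    0.88 -0.23]
-0.15:0.4547(0.4627) -0.14:0.3830(0.4633) -0.13:0.0554(0.0572) -0.12:0.0556(0.0592) -0.11:0.0558(0.0594) -0.10:0.0558(0.0588) -0.09:0.0557(0.0586) -0.08:0.0572(0.0620) -0.07:0.0569(0.0612) -0.06:0.0576(0.0594) -0.05:0.0568(0.0593) -0.04:0.0578(0.0604) -0.03:0.0582(0.0611) -0.02:0.0585(0.0618) -0.01:0.0589(0.0617) 0.00:0.0609(0.0707) 0.01:0.0598(0.0688) 0.02:0.0583(0.0615) 0.03:0.0579(0.0615) 0.04:0.0312(0.0356) 0.05:0.0295(0.0319) 0.06:0.0299(0.0326) 0.07:0.0306(0.0738) 0.08:0.0663(0.0712) 0.09:0.0610(0.0650) 0.10:0.0601(0.0634) 0.11:0.0598(0.0647) 0.12:0.0596(0.0636) 0.13:0.0609(0.0636) 0.14:0.0315(0.0643) 0.15:0.0595(0.0626)
```

```bash
python3 -m creep '{"jaw":[22.8],"linear":[[0,0,0]],"spin":[0]}' 20
python3 go.py .512 -.1238 .0356 77.6
```

```text
t: 10.32
eef_pos: [0.5127, -0.1243, 0.0351]
eef_rot: [[0.216, 0.976, -0.0], [0.976, -0.216, -0.0], [-0.0, -0.0, -1.0]]
ft_force: [-0.2, -1.0, -2.5]
gripper_width: 0.0228
finger_force: 45.1
shift [ 0.005 -0.013 -0.008] spin -0.1 pos [ 0.5127 -0.1243  0.0351] yaw 77.5 F [-0.2 -1.  -2.5] T [-0.18  0.07 -0.04] w 0.0228 ff 45.1 t 10.32 q [-0.45  0.43  1.82 -0.    0.88 -0.23]
```

```bash
python3 -m creep '{"jaw":[23.4,23.4],"linear":[[0,0,0],[0,0,0]],"spin":[0,0]}' 20
python3 go.py .512 -.1238 .0356 77.6; python3 prof.py
```

```text
t: 10.58
eef_pos: [0.5127, -0.1243, 0.0351]
eef_rot: [[0.216, 0.976, 0.0], [0.976, -0.216, -0.0], [-0.0, 0.0, -1.0]]
ft_force: [-0.2, -0.2, -3.0]
gripper_width: 0.0234
finger_force: 22.5
shift [ 0.005 -0.014 -0.008] spin -0.1 pos [ 0.5127 -0.1243  0.0351] yaw 77.5 F [-0.2 -0.2 -3. ] T [-0.2   0.03  0.  ] w 0.0234 ff 22.5 t 10.57 q [-0.45  0.43  1.82 -0.    0.88 -0.23]
-0.15:0.4552(0.4636) -0.14:0.3824(0.4529) -0.13:0.0555(0.0585) -0.12:0.0563(0.0594) -0.11:0.0565(0.0593) -0.10:0.0565(0.0592) -0.09:0.0569(0.0603) -0.08:0.0573(0.0610) -0.07:0.0578(0.0615) -0.06:0.0576(0.0612) -0.05:0.0572(0.0606) -0.04:0.0575(0.0612) -0.03:0.0577(0.0612) -0.02:0.0581(0.0602) -0.01:0.0586(0.0617) 0.00:0.0612(0.0701) 0.01:0.0590(0.0699) 0.02:0.0596(0.0619) 0.03:0.0576(0.0612) 0.04:0.0302(0.0342) 0.05:0.0297(0.0331) 0.06:0.0300(0.0343) 0.07:0.0324(0.0732) 0.08:0.0673(0.0708) 0.09:0.0611(0.0653) 0.10:0.0599(0.0628) 0.11:0.0604(0.0648) 0.12:0.0598(0.0630) 0.13:0.0599(0.0624) 0.14:0.0306(0.0647) 0.15:0.0596(0.0636)
```

```bash
python3 -m creep '{"jaw":[23.7,23.7],"linear":[[0,0,0],[0,0,0]],"spin":[0,0]}' 20
python3 go.py .512 -.1238 .0356 77.6; python3 prof.py
```

```text
t: 10.88
eef_pos: [0.5127, -0.1242, 0.0351]
eef_rot: [[0.216, 0.976, -0.0], [0.976, -0.216, 0.0], [0.0, -0.0, -1.0]]
ft_force: [-0.4, 0.0, -3.7]
gripper_width: 0.0234
finger_force: 11.1
shift [ 0.005 -0.013 -0.008] spin -0.1 pos [ 0.5127 -0.1242  0.0351] yaw 77.5 F [-0.4  0.  -3.7] T [-0.06  0.05  0.01] w 0.0234 ff 11.1 t 10.88 q [-0.45  0.43  1.82  0.    0.88 -0.23]
-0.15:0.4550(0.4641) -0.14:0.3835(0.4535) -0.13:0.0539(0.0563) -0.12:0.0540(0.0565) -0.11:0.0532(0.0581) -0.10:0.0535(0.0568) -0.09:0.0540(0.0578) -0.08:0.0545(0.0570) -0.07:0.0546(0.0570) -0.06:0.0540(0.0569) -0.05:0.0533(0.0569) -0.04:0.0545(0.0574) -0.03:0.0539(0.0587) -0.02:0.0542(0.0592) -0.01:0.0537(0.0577) 0.00:0.0562(0.0696) 0.01:0.0540(0.0652) 0.02:0.0543(0.0561) 0.03:0.0520(0.0543) 0.04:0.0299(0.0336) 0.05:0.0304(0.0334) 0.06:0.0297(0.0331) 0.07:0.0312(0.0747) 0.08:0.0667(0.0708) 0.09:0.0618(0.0646) 0.10:0.0599(0.0643) 0.11:0.0595(0.0626) 0.12:0.0607(0.0638) 0.13:0.0603(0.0631) 0.14:0.0305(0.0624) 0.15:0.0598(0.0639)
```

The leg is now level: top at 0.054 along its length, resting on the channel floor. I regrip at 40 N and start to slide.

```bash
python3 -m creep '{"jaw":[10,10,10],"linear":[[0,0,0],[0,0,0],[0.05,0,0]],"spin":[0,0,0]}' 40
python3 go.py .512 -.1238 .0351 77.6
python3 -m creep '{"jaw":[10,10,10,10],"linear":[[0.15,0,0],[0.15,0,0],[0.1,0,0],[0,0,0]],"spin":[0,0,0,0]}' 40
python3 go.py .512 -.1238 .0351 77.6
```

```text
t: 11.3
eef_pos: [0.5134, -0.1215, 0.0352]
eef_rot: [[0.217, 0.976, 0.0], [0.976, -0.217, -0.0], [-0.0, 0.0, -1.0]]
ft_force: [-0.3, 0.5, -2.4]
gripper_width: 0.0233
finger_force: 42.6
shift [-0.043 -0.014  0.001] spin -0.11 pos [ 0.5134 -0.1215  0.0352] yaw 77.49 F [-0.3  0.5 -2.4] T [-0.16  0.07 -0.  ] w 0.0233 ff 42.6 t 11.3 q [-0.44  0.43  1.82 -0.    0.88 -0.23]
t: 11.8
eef_pos: [0.5187, -0.0971, 0.0351]
eef_rot: [[0.215, 0.977, 0.0], [0.977, -0.215, 0.0], [0.0, 0.0, -1.0]]
ft_force: [0.3, 0.1, -2.2]
gripper_width: 0.0229
finger_force: 42.6
shift [-0.458 -0.014  0.   ] spin -0.04 pos [ 0.5187 -0.0971  0.0351] yaw 77.56 F [ 0.3  0.1 -2.2] T [-0.05  0.04 -0.  ] w 0.0229 ff 42.6 t 11.8 q [-0.4   0.44  1.82  0.    0.88 -0.18]
```

```bash
python3 -m creep '{"jaw":[10,10,10,10,10],"linear":[[0.1,0,0],[0.1,0,0],[0.1,0,0],[0.1,0,0],[0,0,0]],"spin":[0,0,0,0,0]}' 40
python3 go.py .512 -.1238 .0351 77.6
```

```text
t: 12.42
eef_pos: [0.5239, -0.0738, 0.0351]
eef_rot: [[0.216, 0.976, 0.0], [0.976, -0.216, 0.0], [0.0, 0.0, -1.0]]
ft_force: [0.5, 0.3, -2.8]
gripper_width: 0.0232
finger_force: 42.7
shift [-0.856 -0.014  0.   ] spin -0.07 pos [ 0.5239 -0.0738  0.0351] yaw 77.53 F [ 0.5  0.3 -2.8] T [0.03 0.06 0.09] w 0.0232 ff 42.7 t 12.43 q [-0.35  0.44  1.82  0.    0.88 -0.13]
```

```bash
python3 -m creep '{"jaw":[10,10,10,10],"linear":[[0.06,0,0],[0.06,0,0],[0.06,0,0],[0.06,0,0]],"spin":[0,0,0,0]}' 40
python3 go.py .512 -.1238 .0351 77.6
python3 -m creep '{"jaw":[10,10,10,10],"linear":[[0.05,0,0],[0.05,0,0],[0.05,0,0],[0,0,0]],"spin":[0,0,0,0]}' 40
python3 go.py .512 -.1238 .0351 77.6
```

```text
t: 12.92
eef_pos: [0.5269, -0.0602, 0.0351]
eef_rot: [[0.216, 0.976, -0.0], [0.976, -0.216, -0.0], [-0.0, -0.0, -1.0]]
ft_force: [-0.4, -0.6, -2.6]
gripper_width: 0.0227
finger_force: 42.7
shift [-1.088 -0.013  0.   ] spin -0.1 pos [ 0.5269 -0.0602  0.0351] yaw 77.5 F [-0.4 -0.6 -2.6] T [-0.06  0.09  0.12] w 0.0227 ff 42.7 t 12.93 q [-0.32  0.44  1.82 -0.    0.89 -0.11]
t: 13.42
eef_pos: [0.529, -0.0514, 0.0352]
eef_rot: [[0.216, 0.976, 0.0], [0.976, -0.216, 0.0], [0.0, 0.0, -1.0]]
ft_force: [-1.2, -1.1, -0.9]
gripper_width: 0.0231
finger_force: 42.9
shift [-1.239 -0.015  0.002] spin -0.09 pos [ 0.529  -0.0514  0.0352] yaw 77.51 F [-1.2 -1.1 -0.9] T [-0.22  0.14  0.13] w 0.0231 ff 42.9 t 13.43 q [-0.31  0.44  1.81  0.    0.89 -0.09]
```

```bash
python3 -m creep '{"jaw":[10,10,10],"linear":[[0.04,-0.01,0],[0.04,0,0],[0.04,0,0]],"spin":[0,0,0]}' 40
python3 go.py .512 -.1238 .0351 77.6
python3 -m creep '{"jaw":[10,10,10],"linear":[[0.04,0,0],[0.04,0,0],[0.04,0,0]],"spin":[0,0,0]}' 40
python3 go.py .512 -.1238 .0351 77.6
```

```text
t: 13.8
eef_pos: [0.5301, -0.0447, 0.0353]
eef_rot: [[0.217, 0.976, 0.001], [0.976, -0.217, -0.0], [-0.0, 0.001, -1.0]]
ft_force: [-0.7, -5.0, 0.8]
gripper_width: 0.0229
finger_force: 43.0
shift [-1.353 -0.008  0.004] spin -0.11 pos [ 0.5301 -0.0447  0.0353] yaw 77.49 F [-0.7 -5.   0.8] T [-0.75  0.23 -0.02] w 0.0229 ff 43.0 t 13.8 q [-0.29  0.44  1.81 -0.    0.89 -0.08]
t: 14.18
eef_pos: [0.5316, -0.0372, 0.0353]
eef_rot: [[0.216, 0.976, 0.0], [0.976, -0.216, 0.0], [0.0, 0.0, -1.0]]
ft_force: [-0.8, -3.6, 0.9]
gripper_width: 0.0227
finger_force: 43.1
shift [-1.479 -0.006  0.003] spin -0.1 pos [ 0.5316 -0.0372  0.0353] yaw 77.5 F [-0.8 -3.6  0.9] T [-0.64  0.13 -0.  ] w 0.0227 ff 43.1 t 14.18 q [-0.28  0.44  1.81  0.    0.89 -0.06]
```

```bash
python3 -m creep '{"jaw":[10,10,10,10,10],"linear":[[0.05,0,0],[0.05,0,0],[0.05,0,0],[0.05,0,0],[0.05,0,0]],"spin":[0,0,0,0,0]}' 40
python3 go.py .512 -.1238 .0351 77.6
python3 -m creep '{"jaw":[10,10,10,10],"linear":[[0.04,0,0],[0.04,0,0],[0.04,0,0],[0.03,0,0]],"spin":[0,0,0,0]}' 40
python3 go.py .512 -.1238 .0351 77.6
```

```text
t: 14.8
eef_pos: [0.5348, -0.0227, 0.0353]
eef_rot: [[0.216, 0.976, 0.0], [0.976, -0.216, -0.0], [-0.0, 0.0, -1.0]]
ft_force: [-0.8, -3.2, 3.1]
gripper_width: 0.0231
finger_force: 43.3
shift [-1.727 -0.006  0.003] spin -0.1 pos [ 0.5348 -0.0227  0.0353] yaw 77.5 F [-0.8 -3.2  3.1] T [-0.74  0.17 -0.03] w 0.0231 ff 43.3 t 14.8 q [-0.25  0.45  1.81 -0.    0.89 -0.03]
t: 15.3
eef_pos: [0.5367, -0.0139, 0.0352]
eef_rot: [[0.216, 0.976, 0.0], [0.976, -0.216, -0.0], [-0.0, 0.0, -1.0]]
ft_force: [-1.2, -4.6, 4.8]
gripper_width: 0.023
finger_force: 43.5
shift [-1.877 -0.005  0.003] spin -0.1 pos [ 0.5367 -0.0139  0.0352] yaw 77.5 F [-1.2 -4.6  4.8] T [-0.81  0.17  0.  ] w 0.023 ff 43.5 t 15.3 q [-0.23  0.45  1.8  -0.    0.89 -0.02]
```

```bash
python3 -m creep '{"jaw":[10,10,10,10],"linear":[[0.04,0,0],[0.04,0,0],[0.04,0,0],[0.03,0,0]],"spin":[0,0,0,0]}' 40
python3 go.py .512 -.1238 .0351 77.6
python3 -m creep '{"jaw":[10,10,10],"linear":[[0.02,0,0],[0.02,0,0],[0.02,0,0]],"spin":[0,0,0]}' 40
python3 go.py .512 -.1238 .0351 77.6
```

```text
t: 15.8
eef_pos: [0.5387, -0.0053, 0.0353]
eef_rot: [[0.216, 0.976, 0.0], [0.976, -0.216, -0.0], [-0.0, 0.0, -1.0]]
ft_force: [-1.6, -5.3, 5.5]
gripper_width: 0.023
finger_force: 43.6
shift [-2.025 -0.007  0.005] spin -0.09 pos [ 0.5387 -0.0053  0.0353] yaw 77.51 F [-1.6 -5.3  5.5] T [-0.87  0.21 -0.01] w 0.023 ff 43.6 t 15.8 q [-0.22  0.45  1.8  -0.    0.89  0.  ]
t: 16.18
eef_pos: [0.5395, -0.0019, 0.0354]
eef_rot: [[0.216, 0.976, 0.0], [0.976, -0.216, -0.0], [-0.0, 0.001, -1.0]]
ft_force: [-1.9, -4.2, 6.2]
gripper_width: 0.0232
finger_force: 43.7
shift [-2.083 -0.007  0.006] spin -0.09 pos [ 0.5395 -0.0019  0.0354] yaw 77.51 F [-1.9 -4.2  6.2] T [-0.93  0.21  0.06] w 0.0232 ff 43.7 t 16.18 q [-0.21  0.45  1.79 -0.    0.9   0.01]
```

```bash
for i in 1; do python3 -m creep '{"jaw":[10,10,10],"linear":[[0.02,0,-0.005],[0.02,0,0],[0,0,0]],"spin":[0,0,0]}' 40 | head -0; done; python3 go.py .512 -.1238 .0351 77.6
python3 -m creep '{"jaw":[10,10,10],"linear":[[0.02,0,0],[0.01,0,0],[0,0,0]],"spin":[0,0,0]}' 40 | head -0; python3 go.py .512 -.1238 .0351 77.6
```

```text
shift [-2.133 -0.003  0.005] spin -0.1 pos [0.5399 0.0011 0.0355] yaw 77.5 F [-0.5 -1.1  4.4] T [-0.42  0.09 -0.04] w 0.0232 ff 43.5 t 16.55 q [-0.21  0.45  1.79  0.    0.9   0.01]
shift [-2.176e+00  2.000e-03 -2.000e-03] spin -0.13 pos [0.5402 0.0037 0.0353] yaw 77.47 F [ 1.7  6.3 -1.8] T [ 0.98 -0.29 -0.06] w 0.0229 ff 42.7 t 16.93 q [-0.2   0.45  1.79  0.    0.9   0.02]Exception ignored on flushing sys.stdout:
BrokenPipeError: [Errno 32] Broken pipe
Exception ignored on flushing sys.stdout:
BrokenPipeError: [Errno 32] Broken pipe
```

The force flipped sign: the leg is now being pulled forward as the dome rises into the hole. I ease it forward 1 mm and look.

```bash
python3 -m creep '{"jaw":[10,10,10],"linear":[[0.01,0,0],[0.01,0,0],[0,0,0]],"spin":[0,0,0]}' 40 >/dev/null; python3 go.py .512 -.1238 .0351 77.6
python3 prof.py
python3 - <<'E'
from h import *
p,d=env.camera("side");cv2.imwrite("pics/s6.png",cv2.resize(p[140:220,230:330],None,fx=4,fy=4,interpolation=2)[:,:,::-1])
q=cv2.imread("pics/prof.png");s=cv2.imread("pics/s6.png");o=np.zeros((600,800,3),np.uint8);o[:320,:400]=s;o[:320,400:800]=cv2.resize(q[150:390,50:350],(400,320));cv2.imwrite("pics/both6.png",o)
E
```

```text
shift [-2.178 -0.     0.003] spin -0.09 pos [0.5403 0.0038 0.0353] yaw 77.51 F [-0.1  2.4  3.4] T [ 0.46 -0.06 -0.  ] w 0.0232 ff 43.4 t 17.3 q [-0.2   0.45  1.79  0.    0.9   0.02]
  return _methods._mean(a, axis=axis, dtype=dtype,
  ret = ret.dtype.type(ret / rcount)
Traceback (most recent call last):
  File "prof.py", line 6, in <module>
    k=(abs(X-x)<.005)&(abs(Y)<.006);print("%.2f:%.4f(%.4f)"%(x,np.median(Z[k]),Z[k].max()),end=" ")
                                                                               ~~~~~~~~^^
ValueError: zero-size array to reduction operation maximum which has no identity
```

View pics/both6.png

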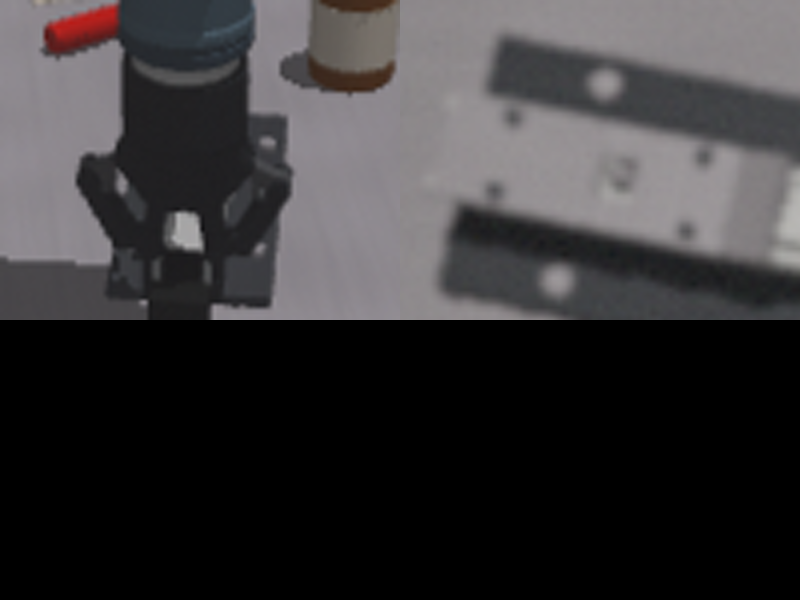

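The top crop shows the button filling the mouth side of the hole at (622,175). I check its height from the depth.

```bash
cat > hole.py <<'E'
from h import *
O=np.array([.557,.077]);b=np.array([np.cos(np.radians(77.7)),np.sin(np.radians(77.7))]);nb=np.array([-b[1],b[0]])
Ds=[env.camera("top")[1] for _ in range(3)];d=np.median(Ds,0)
C=cloud("top",d).reshape(-1,3);r=C[:,:2]-O;X=r@b;Y=r@nb;Z=C[:,2]
for x in np.arange(.116,.160,.003):
    k=(abs(X-x)<.002)&(abs(Y)<.0055);print("%.3f: min %.4f med %.4f max %.4f n%d"%(x,Z[k].min(),np.median(Z[k]),Z[k].max(),k.sum())) if k.any() else None
E
python3 hole.py
```

```text
0.116: min 0.0581 med 0.0610 max 0.0622 n9
0.119: min 0.0586 med 0.0608 max 0.0622 n7
0.122: min 0.0586 med 0.0600 max 0.0619 n9
0.125: min 0.0588 med 0.0611 max 0.0619 n9
0.128: min 0.0581 med 0.0609 max 0.0633 n8
0.131: min 0.0575 med 0.0629 max 0.0647 n7
0.134: min 0.0557 med 0.0642 max 0.0680 n9
0.137: min 0.0556 med 0.0640 max 0.0680 n7
0.140: min 0.0536 med 0.0545 max 0.0639 n6
0.143: min 0.0534 med 0.0555 max 0.0615 n11
0.146: min 0.0598 med 0.0601 max 0.0615 n8
0.149: min 0.0578 med 0.0604 max 0.0614 n7
0.152: min 0.0582 med 0.0606 max 0.0618 n8
0.155: min 0.0587 med 0.0597 max 0.0636 n8
0.158: min 0.0582 med 0.0596 max 0.0605 n8
```

The button is up: z≈0.065, 4.5 mm above the strip, which matches fully out. I centre it with a small advance so nothing is loaded, then release.

```bash
python3 -m creep '{"jaw":[10,10,10],"linear":[[0.015,0,0],[0.01,0,0],[0,0,0]],"spin":[0,0,0]}' 40 >/dev/null; python3 go.py .512 -.1238 .0351 77.6
python3 hole.py | sed -n 4,11p
```

```text
shift [-2.191e+00 -2.000e-03  4.000e-03] spin -0.1 pos [0.5406 0.0045 0.0353] yaw 77.5 F [-1.9 -3.1  1.7] T [-0.28  0.09  0.03] w 0.0235 ff 43.4 t 17.93 q [-0.2   0.45  1.79 -0.    0.9   0.02]
0.125: min 0.0586 med 0.0604 max 0.0616 n9
0.128: min 0.0586 med 0.0602 max 0.0611 n8
0.131: min 0.0563 med 0.0600 max 0.0642 n8
0.134: min 0.0537 med 0.0627 max 0.0663 n11
0.137: min 0.0556 med 0.0641 max 0.0657 n8
0.140: min 0.0543 med 0.0600 max 0.0656 n4
0.143: min 0.0534 med 0.0587 max 0.0630 n9
0.146: min 0.0594 med 0.0606 max 0.0636 n8
```

```bash
python3 -m creep '{"jaw":[23.5,25,35,50,50],"linear":[[0,0,0],[0,0,0],[0,0,0],[0,0,0],[0,0,0]],"spin":[0,0,0,0,0]}' 20 >/dev/null; python3 go.py .512 -.1238 .0351 77.6
python3 hole.py | sed -n 4,11p
```

```text
shift [-2.202 -0.003  0.005] spin -0.1 pos [0.5408 0.0051 0.0354] yaw 77.5 F [-0.5 -0.8 -0.7] T [ 0.   -0.   -0.03] w 0.0499 ff 0.0 t 18.7 q [-0.2   0.45  1.79  0.    0.9   0.02]
0.125: min 0.0578 med 0.0606 max 0.0622 n10
0.128: min 0.0582 med 0.0608 max 0.0619 n8
0.131: min 0.0540 med 0.0594 max 0.0638 n7
0.134: min 0.0540 med 0.0618 max 0.0650 n10
0.137: min 0.0564 med 0.0635 max 0.0659 n8
0.140: min 0.0527 med 0.0626 max 0.0659 n7
0.143: min 0.0514 med 0.0578 max 0.0627 n11
0.146: min 0.0586 med 0.0603 max 0.0627 n8
```

Still latched. I lift straight up and check.

```bash
python3 -m creep '{"jaw":[50,50,50,50,50],"linear":[[0,0,-0.2],[0,0,-0.5],[0,0,-0.7],[0,0,-0.8],[0,0,-0.5]],"spin":[0,0,0,0,0]}' 20 >/dev/null; python3 -m creep '{"jaw":[50,50,50,50,50],"linear":[[-0.7,0,0],[-0.9,0,0],[-0.9,0,0],[-0.7,0,0],[0,0,0]],"spin":[0,0,0,0,0]}' 20 >/dev/null;python3 go.py .512 -.1238 .0351 77.6
python3 hole.py | sed -n 4,11p
python3 - <<'E'
from h import *
a=env.camera("top")[0];b=env.camera("side")[0]
o=np.vstack([cv2.resize(a,(480,360))[60:280],cv2.resize(b[100:350,120:480],(480,333))]);cv2.imwrite("pics/end.png",o[:,:,::-1])
E
```

```text
shift [ 1.051 -0.013  2.718] spin -0.34 pos [ 0.4987 -0.1853  0.1983] yaw 77.26 F [-0.3  1.  -0.5] T [-0.05 -0.03 -0.04] w 0.0497 ff 0.0 t 20.1 q [-0.57  0.25  1.63 -0.    1.26 -0.34]
0.125: min 0.0584 med 0.0601 max 0.0615 n8
0.128: min 0.0602 med 0.0611 max 0.0616 n8
0.131: min 0.0540 med 0.0605 max 0.0628 n8
0.134: min 0.0540 med 0.0620 max 0.0654 n11
0.137: min 0.0521 med 0.0632 max 0.0654 n8
0.140: min 0.0541 med 0.0618 max 0.0641 n6
0.143: min 0.0525 med 0.0569 max 0.0608 n9
0.146: min 0.0525 med 0.0603 max 0.0621 n11
```

View pics/end.png

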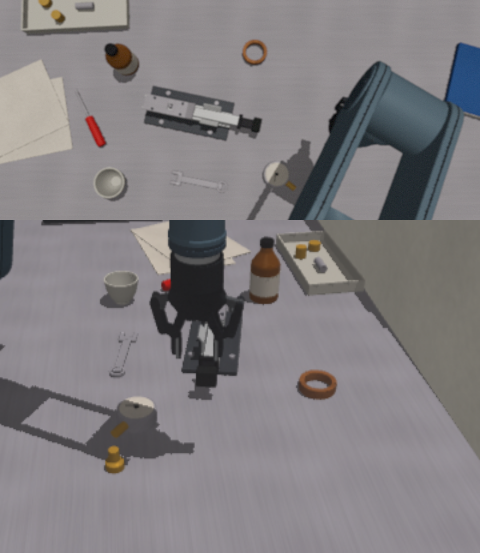

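The leg sits in the channel with its tail at (255,125) in the top half. The gripper is clear and every bystander is where it started.

```bash
python3 -c "
from bench import env
print(env.job_done())"
```

```text
the job is handed in; nothing more can be done
None
```

The inner leg is in the outer leg with its button up through the hole in the strip, the gripper is clear and the bystanders look untouched in the last pictures; I handed the job in at about 20 s, and no verdict came back.

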